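# Swirl a dish on the plate shaker

### The job

Give the dish on the small plate shaker a swirl, pressing with the closed fingertips only: first switch the shaker on by pressing the raised half of its rocker fully down, then push the square key fully home so that it stays down, and last press the wide round button fully down and keep it held there. Finish the program while still holding the wide round button down. Leave the small round button unpressed, and leave the dish and the things standing or lying round the shaker where they are.

Things in the scene. Friction and masses are not known exactly. Their poses are not given: they have to be found in the camera images.
- shaker: Plate shaker: fixed white housing 180 deep (x), 250 wide (y), top 50 mm above the bench. Origin under its centre, on the bench; x points from the control row to the plate (away from the robot when unturned), y left. The controls sit at x = -52, at y = -87, -29, +29 or +87 mm. A round plate (92 across, top 60 mm high) is at x 45, y +55 mm, a dark display at x 45, y -62 mm.
- rocker_key (a joint): Rocker switch angle: 0 = off (far half raised), 0.4 = on. Stays where it is left; tips with about 5 N on the raised half. Starts at 0 to 0.05.
- rocker_raised_half (a point): Point on the rocker's raised half, 18 mm from the pivot towards the shaker's +x. White V-shaped rocker, 52 mm along the shaker's x, 22 mm wide, pivot across its middle, on a black 60 x 50 mm plate in any of the four places of the control row. Off: this point is 67 mm above the bench, its half slopes up away from the pivot. On: this half is level, 60 mm above the bench.
- square_key (a joint): Travel of the square key: 0 = up, 0.007 = fully home. It needs about 4 N and has no spring: it stays down once pushed.
- square_top (a point): Centre of the top face of the square key, 26 x 26 mm, white, flat top 68 mm above the bench when up, on a black 60 x 50 mm plate in one of the four places of the control row; the place differs from run to run. It moves with the key, straight down by 7 mm.
- pulse_key (a joint): Travel of the wide round button: 0 = up, 0.007 = fully down. Spring button, 1.5 N at first and 5 N fully down; it comes up when released.
- pulse_top (a point): Centre of the top face of the wide round button, 38 mm across, white, flat top 68 mm above the bench when up, on a black 60 x 50 mm plate in one of the four places of the control row; the place differs from run to run. It moves with the button, straight down by 7 mm.
- pulse_module: The wide round button with its black plate (fixed to the shaker). Origin under the plate's centre, 50 mm above the bench, 18 mm below the top of the button when up.
- rocker_module: The rocker with its black plate (fixed to the shaker). Origin under the plate's centre, 50 mm above the bench; the rocker's pivot is 10 mm above it.
- square_module: The square key with its black plate (fixed to the shaker). Origin under the plate's centre, 50 mm above the bench, 18 mm below the top of the key when up.
- small_key (a joint): Travel of the small round button, which is to be left alone: 0 = up, 0.007 = down; spring button.
- small_top (a point): Centre of the top face of the small round button, 14 mm across, white, top 65 mm above the bench, on a black 60 x 50 mm plate in one of the four places of the control row; the place differs from run to run. 
- petri_dish: Clear petri dish, 78 mm across, 15 mm high, standing loose on the shaker's round plate. Origin at the centre of its underside.
- dropper_bottle: Brown dropper bottle, 33 mm across, 79 mm high, standing loose on the bench right of the shaker, nearer the robot than a like bottle that is fixed by the wash bottle. Origin at the centre of its underside.
- marker: Felt marker, 139 x 17 x 19 mm, lying loose on the bench in front of the shaker. Origin under its middle; its x axis runs along it.

How it is judged:
By the outcome, as a careful person would: the job done as asked, in the order asked, and still so for the second after the job is handed in, while the arm keeps its last pose, push and grip.
It also fails if it takes over 42 s, if anything falls off the work surface, if the arm or the gripper's body presses on something with over 40 N, if the wrist force passes 120 N, or if a joint passes its speed limit or range.

### The arm

A 6-joint arm with a two-finger parallel gripper is mounted at the origin on a cart in front of the work surface, level with it; the furniture and walls round the work are solid. World frame = base frame: x ahead of the robot, y to its left, z up, the work surface at z = 0. Lengths are in m, angles in rad, forces in N, time in s.
With the tool pointing down it reaches from about 0.4 to 0.825 m from the base axis. Payload 7 kg.
Tool frame: the origin (TCP) lies midway between the tips of the shut fingers; the grasp point (between the pads) lies 19 mm behind it; z points along the fingers, x is the direction in which the jaws open and shut, and the axes are right-handed (so a half turn about z gives the same grasp; the last joint's range is limited). The gripper opens to 88 mm and grips with 3 to 60 N. Pads are 19 mm wide; open, the fingers measure 130 mm over their backs; the gripper's body (78 mm by 193 mm) begins 47 mm behind the grasp point.
Start: joints at [-0.836, 0.359, 0.012, 0, -1.224, -0.288], TCP at [0.292, -0.609, 0.227] pointing down, gripper open.
Joint ranges: [-3.07, 3.07], [-1.43, 2.12], [-1.02, 1.25], [-3.03, 1.67], [-3.05, -0], [-3.03, 3.03]. Speed limits (rad/s): [2.39, 2.39, 3.01, 3.14, 3.14, 3.14].

### API

Orientations are given as a unit quaternion [w, x, y, z].
In Python, from cell import manip gives the robot as it stands. The module is installed in compiled form; this text tells all that it offers.
- The arm moves only by the tool servo_tool, never from a script. Its argument "deltas" is one flat list of numbers, 6 for each row, row after row: the shift along the world's x, y, z normalised to -1 to 1, where 1 is 200 mm, then the turn, a rotation vector about the world's x, y, z normalised to -1 to 1, where 1 is 90 degrees. In form: [dx, dy, dz, rx, ry, rz, dx, dy, dz, rx, ry, rz, ...]. A call has 1 to 5 rows; each row is the pose to reach, as a shift and turn from the pose commanded when the call began; what a row does not reach only later rows make up. A row lasts 1/8 s, in which the tool goes at most 62.5 mm and 10.7 degrees, less where a joint would pass 70% of its speed; a pose out of reach is approached as far as the arm can. A call with a number of a shift or a turn outside -1 to 1 is refused whole. A call with a gripper value outside its range is refused whole. "hand" is the closure, from -1 (fully open) to 1 (shut), so that 0 is half open, set as the call begins (left out, the last holds). The fingers move at their own pace and stop on an object; "force" is the grip in N (left out, the last holds). Time passes only in rows, so rows that repeat a pose let the fingers close. It gives the time, the measured TCP pose, the force and the opening at its end, in the units of the state.
- manip.sense(): the state, without advancing time (a new reading comes with each control period).
- manip.snapshot(name): name is "scene" or "top"; returns (picture, depth): 384x512x3 uint8, red, green, blue; 384x512 float32, m along the optical axis (not along the pixel's ray), 0 where there is no reading.
- manip.camera_model(name): a dict with "fx", "fy", "cx", "cy" (pixels), "view" (4x4, takes a point from world to camera coordinates). Camera axes: x right, y down, z forward; pixel columns grow to the right and rows downward; lengths in m; the calibration is good to about 2 mm. A picture is of the moment at which its call begins. camera_model takes no time and is no camera call.
- manip.close_job(): hands the job in, once; it reports no verdict.
The state is a dict: "time": time; "q": joint angles; "dq": joint speeds; "joint_efforts": joint torques, N m; "ee_pos": TCP position; "tool_rot": TCP orientation; "contact_force": force on the tool from outside, world axes, zero at the start; "torque": the same for the moment, N m; "width": finger opening in m.
Only numpy, scipy, OpenCV 4.12 (cv2) and the standard library are available. Lean on these libraries where they do the work, as an engineer would, in place of code of your own. Each camera call takes 0.05 s, during which the arm holds its last target.

## Working session

There is one attempt and no reset: what is moved stays moved. The work goes in short steps, Python scripts to look and compute and a tool call to move; the robot and the scene stay as the last step left them, time stands still between calls to the robot, and variables do not carry over. Pictures are saved under pics/ and viewed, and the job is handed in when it is done.

Besides the shell and the picture viewer there is one more tool, called after ">>>" as name(argument=value, ...) on one line, values as JSON. servo_tool: Moves the arm, as the interface text tells. Scaled input: -1 to 1 covers 200 mm each way for a shift and 90 degrees each way for a turn. Its arguments: {"type":"object","properties":{"deltas":{"type":"array"},"hand":{"type":"number"},"force":{"type":"number"}},"required":["deltas"]}

```bash
mkdir -p pics; cat > h.py <<'E'
import numpy as np, cv2
from cell import manip
def snap(n,f):
    p,d=manip.snapshot(n); cv2.imwrite(f'pics/{f}.png',p[:,:,::-1]); np.save(f'pics/{f}.npy',d); return p,d
def pt(n,d,u,v,z=None):
    c=manip.camera_model(n); T=np.linalg.inv(np.array(c['view']))
    r=np.array([(u-c['cx'])/c['fx'],(v-c['cy'])/c['fy'],1.])
    if z is None:
        return T[:3,:3]@(r*d[int(round(v)),int(round(u))])+T[:3,3]
    w=T[:3,:3]@r; return T[:3,3]+w*(z-T[2,3])/w[2]
E
python3 - <<'E'
from h import *
for n in('scene','top'): snap(n,n+'0')
s=manip.sense(); print(s)
E
```

```text
{'time': 0.1, 'q': array([-8.35851010e-01,  3.59342067e-01,  1.11293851e-02, -3.14708382e-04,
       -1.22411452e+00, -2.88077725e-01]), 'dq': array([ 9.82917804e-04, -1.09733481e-03,  1.69088285e-03, -9.32583404e-06,
       -2.23216485e-03, -9.03762735e-04]), 'joint_efforts': array([-1.03068956e-03, -5.84162271e+01,  2.93751866e+01,  7.01559573e+00,
        1.01776875e-02, -6.05067135e-05]), 'ee_pos': array([ 0.29145879, -0.60832742,  0.22568876]), 'tool_rot': array([-6.96892273e-04,  5.32894669e-01,  8.46181224e-01,  3.49469395e-04]), 'contact_force': array([ 0.06482742, -0.47327909,  0.64179754]), 'torque': array([ 0.00913678,  0.00471729, -0.04860694]), 'width': 0.08720273843357336}
```

View pics/scene0.png

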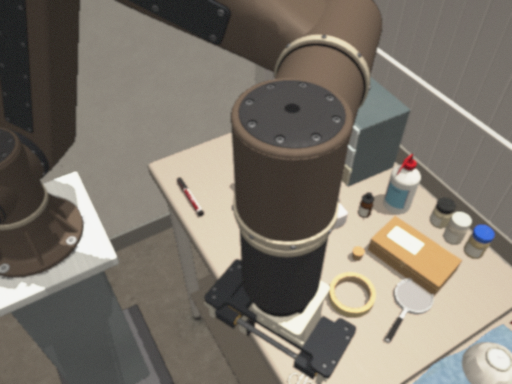

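View pics/top0.png

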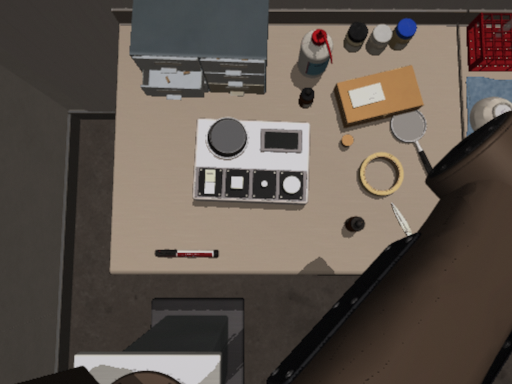

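The top view shows, left to right, the rocker (210,182), square key (237,183), small button (264,184) and wide button (292,185). The loose bottle is at (355,225) and the marker at (188,253). I'll enlarge it next.

```bash
python3 - <<'E'
from h import *
p=cv2.imread('pics/top0.png'); c=p[110:215,185:320]
cv2.imwrite('pics/c0.png',cv2.resize(c,None,fx=5.5,fy=5.5,interpolation=cv2.INTER_CUBIC))
d=np.load('pics/top0.npy')
for u,v in((210,188),(210,174),(237,183),(264,184),(292,185),(195,200),(308,203),(228,138),(355,225),(188,253)):
    print(u,v,pt('top',d,u,v).round(4))
c=manip.camera_model('top');print(c['fx'],np.linalg.inv(c['view']).round(3))
E
```

```text
210 188 [ 0.5069 -0.139   0.0596]
210 174 [ 0.5358 -0.1395  0.0677]
237 183 [ 0.5169 -0.1967  0.0661]
264 184 [ 0.5149 -0.2538  0.0662]
292 185 [ 0.5127 -0.313   0.0673]
195 200 [ 0.4838 -0.103   0.0295]
308 203 [ 4.800e-01 -3.534e-01  2.000e-04]
228 138 [ 0.6152 -0.1762  0.0604]
355 225 [ 0.4286 -0.4442  0.0681]
188 253 [ 0.3684 -0.0875  0.0144]
446.7509082739266 [[ 1.000e-03 -9.940e-01  1.110e-01  3.990e-01]
 [-1.000e+00 -2.000e-03 -2.000e-03 -2.490e-01]
 [ 3.000e-03 -1.110e-01 -9.940e-01  1.004e+00]
 [ 0.000e+00  0.000e+00  0.000e+00  1.000e+00]]
```

View pics/c0.png

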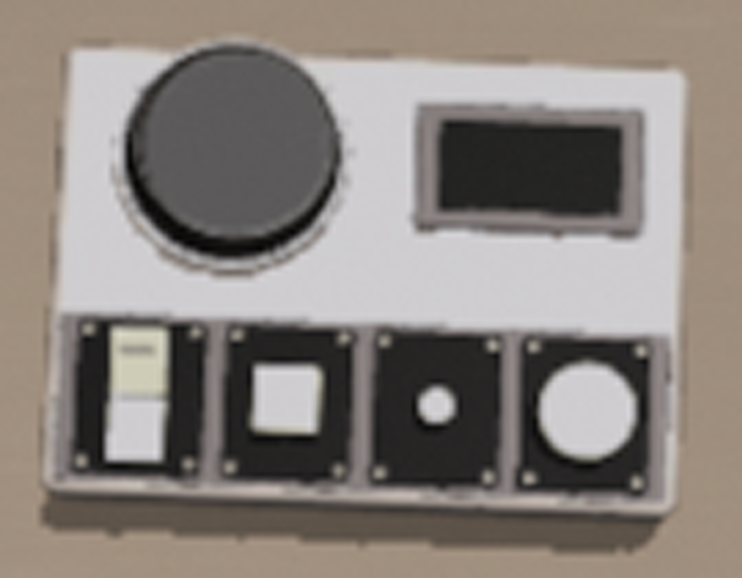

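```bash
python3 - <<'E'
from h import *
f=lambda x,y:((x+.5)/5.5-.5+185,(y+.5)/5.5-.5+110)
P={}
for n,x,y,z in(('rocker_pivot',137,397,.060),('sq',286,400,.068),('small',437,406,.065),('pulse',587,411,.068),('rkplate',138,397,.056),('sqplate',287,404,.056),('puplate',585,414,.056)):
    P[n]=pt('top',None,*f(x,y),z); print(n,P[n].round(4))
v=P['pulse']-P['sq'];print(np.degrees(np.arctan2(v[0],-v[1])),np.linalg.norm(v))
E
```

```text
rocker_pivot [ 0.5202 -0.1377  0.06  ]
sq [ 0.5181 -0.1959  0.068 ]
small [ 0.5163 -0.2539  0.065 ]
pulse [ 0.5141 -0.3115  0.068 ]
rkplate [ 0.5207 -0.1377  0.056 ]
sqplate [ 0.5181 -0.1956  0.056 ]
puplate [ 0.5143 -0.3115  0.056 ]
-2.012219112760861 0.115661760186772
```

>>> servo_tool(deltas=[0.1,0.2,0,0,0,-0.06,0.22,0.4,0,0,0,-0.12,0.34,0.6,0,0,0,-0.18,0.46,0.8,0,0,0,-0.24,0.6,1,0,0,0,-0.307], hand=1, force=30)

```text
time: 0.72
ee_pos: [0.4119, -0.4073, 0.2263]
tool_rot: [-0.0, 0.721, 0.693, -0.0]
contact_force: [0.1, -0.3, 0.8]
width: 0.0431
```

>>> servo_tool(deltas=[0.12,0.25,0,0,0,0,0.24,0.5,-0.05,0,0,0,0.36,0.75,-0.15,0,0,0,0.5,1,-0.3,0,0,0,0.5,1,-0.4,0,0,0])

```text
time: 1.35
ee_pos: [0.5127, -0.2057, 0.1453]
tool_rot: [-0.0, 0.718, 0.696, -0.0]
contact_force: [0.3, 0.2, 0.2]
width: 0.0007
```

>>> servo_tool(deltas=[0.07,0.2,-0.1,0,0,0,0.13,0.35,-0.2,0,0,0,0.13,0.35,-0.31,0,0,0,0.13,0.35,-0.31,0,0,0,0.13,0.35,-0.31,0,0,0])

```text
time: 1.98
ee_pos: [0.5379, -0.139, 0.0851]
tool_rot: [0.0, 0.72, 0.694, 0.0]
contact_force: [0.6, 0.4, 0.7]
width: 0.0003
```

```bash
python3 - <<'E'
from h import *
p,d=snap('scene','s1');p2,_=snap('top','t1')
s=manip.sense();print(s['ee_pos'],s['contact_force'],s['tool_rot'])
cv2.imwrite('pics/s1c.png',cv2.resize(p[100:384,150:450,::-1],None,fx=2,fy=2))
E
```

```text
[ 0.53810099 -0.13911587  0.08554881] [ 0.184885   -0.73102583  0.96929593] [5.14038074e-04 7.19700673e-01 6.94284104e-01 5.10176159e-04]
```

View pics/s1c.png

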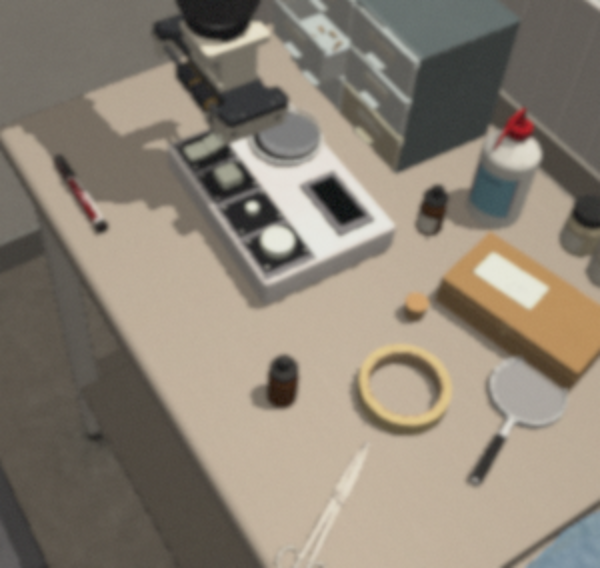

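View pics/t1.png

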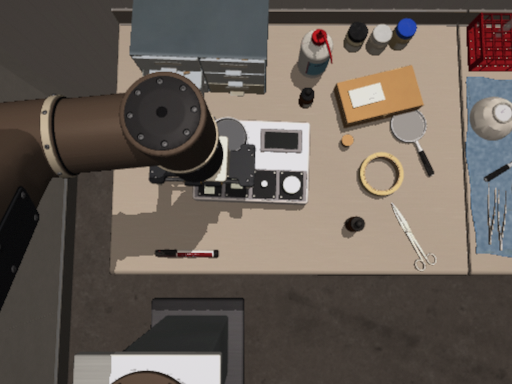

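The fingertips hang over the rocker's far half (scene crop about 245,120), clear of the dish. The bottle and marker are unmoved, so I'll press.

>>> servo_tool(deltas=[0,0,-0.04,0,0,0,0,0,-0.08,0,0,0,0,0,-0.1,0,0,0,0,0,-0.12,0,0,0,0,0,-0.12,0,0,0])

```text
time: 2.7
ee_pos: [0.5378, -0.1387, 0.0604]
tool_rot: [-0.0, 0.72, 0.694, 0.0]
contact_force: [2.6, 0.1, 3.4]
width: 0.0006
```

>>> servo_tool(deltas=[0,0,-0.01,0,0,0,0,0,-0.02,0,0,0,0,0,-0.02,0,0,0,0,0,-0.02,0,0,0])

```text
time: 3.2
ee_pos: [0.5379, -0.1387, 0.0598]
tool_rot: [0.001, 0.719, 0.695, 0.0]
contact_force: [-8.2, 5.9, 33.0]
width: 0.0
```

The rocker is on its stop: z is 59.8 mm (60 expected) with a firm 33 N. Now I'll lift and move over the square key.

>>> servo_tool(deltas=[0,0,0.07,0,0,0,0,0,0.14,0,0,0,0,0,0.18,0,0,0,-0.05,-0.14,0.18,0,0,0,-0.1,-0.285,0.16,0,0,0])

```text
time: 3.82
ee_pos: [0.5174, -0.196, 0.0887]
tool_rot: [-0.0, 0.719, 0.695, 0.0]
contact_force: [0.8, -0.4, 0.8]
width: 0.0003
```

>>> servo_tool(deltas=[0,0,0,0,0,0,0,0,0,0,0,0])

```text
time: 4.08
ee_pos: [0.5175, -0.1957, 0.0884]
tool_rot: [-0.0, 0.72, 0.694, -0.0]
contact_force: [0.5, 0.3, -0.1]
width: 0.0003
```

```bash
python3 - <<'E'
from h import *
p,d=snap('scene','s2')
s=manip.sense();print(s['ee_pos'],s['contact_force'],s['tool_rot'])
cv2.imwrite('pics/s2c.png',cv2.resize(p[120:260,210:360,::-1],None,fx=4,fy=4,interpolation=cv2.INTER_CUBIC))
E
```

```text
[ 0.51769604 -0.19550258  0.088485  ] [0.54004888 0.96181513 0.20341852] [-1.14461749e-04  7.19538822e-01  6.94452205e-01 -7.74359940e-05]
```

View pics/s2c.png

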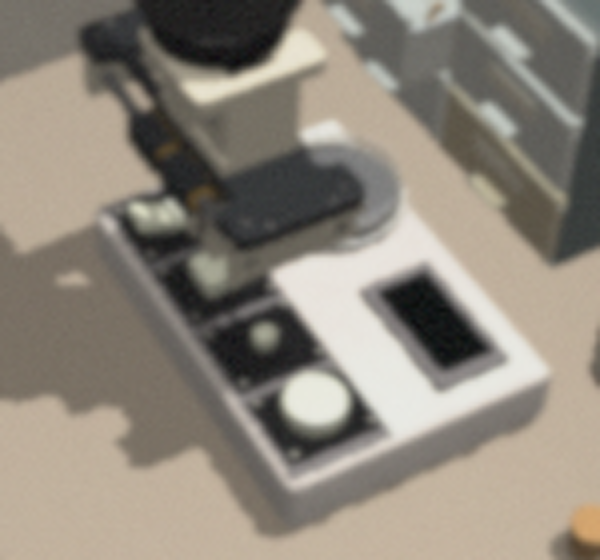

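The rocker has tipped: its near half is now raised (crop 155,215). The tips are over the square key (210,270). Pressing it now.

>>> servo_tool(deltas=[0,0,-0.05,0,0,0,0,0,-0.1,0,0,0,0,0,-0.125,0,0,0,0,0,-0.145,0,0,0,0,0,-0.145,0,0,0])

```text
time: 4.75
ee_pos: [0.5178, -0.1953, 0.0611]
tool_rot: [0.0, 0.719, 0.695, 0.0]
contact_force: [-6.6, 6.8, 18.2]
width: 0.0003
```

>>> servo_tool(deltas=[0,0,-0.005,0,0,0,0,0,-0.01,0,0,0,0,0,-0.01,0,0,0])

```text
time: 5.12
ee_pos: [0.5178, -0.1954, 0.0609]
tool_rot: [0.001, 0.719, 0.695, 0.0]
contact_force: [-12.0, 10.5, 36.8]
width: 0.0004
```

The square key is home: z is 60.9 mm (61 expected) against a hard stop. Next I'll lift, cross above the small button and stop over the wide one.

>>> servo_tool(deltas=[0,0,0.1,0,0,0,0,0,0.2,0,0,0,0,-0.2,0.2,0,0,0,-0.01,-0.4,0.2,0,0,0,-0.02,-0.58,0.18,0,0,0])

```text
time: 5.75
ee_pos: [0.5136, -0.3129, 0.0935]
tool_rot: [0.0, 0.719, 0.695, -0.0]
contact_force: [0.7, -0.6, -0.9]
width: 0.0005
```

>>> servo_tool(deltas=[0,0,-0.03,0,0,0,0,0,-0.03,0,0,0])

```text
time: 6.0
ee_pos: [0.5128, -0.3115, 0.0865]
tool_rot: [-0.001, 0.72, 0.694, -0.0]
contact_force: [0.5, 0.4, -0.0]
width: 0.0004
```

```bash
python3 - <<'E'
from h import *
p,d=snap('scene','s3');t,_=snap('top','t3')
s=manip.sense();print(s['ee_pos'],s['contact_force'],s['tool_rot'])
a=cv2.resize(p[120:260,210:360,::-1],(450,420),interpolation=cv2.INTER_CUBIC)
b=cv2.resize(t[110:250,170:280,::-1],(330,420),interpolation=cv2.INTER_CUBIC)
cv2.imwrite('pics/s3c.png',np.hstack([a,b]))
E
```

```text
[ 0.51357671 -0.31103547  0.08742397] [-1.13473223 -0.57283099  0.72053154] [-2.24289825e-04  7.19271839e-01  6.94728692e-01 -1.28254358e-04]
```

View pics/s3c.png

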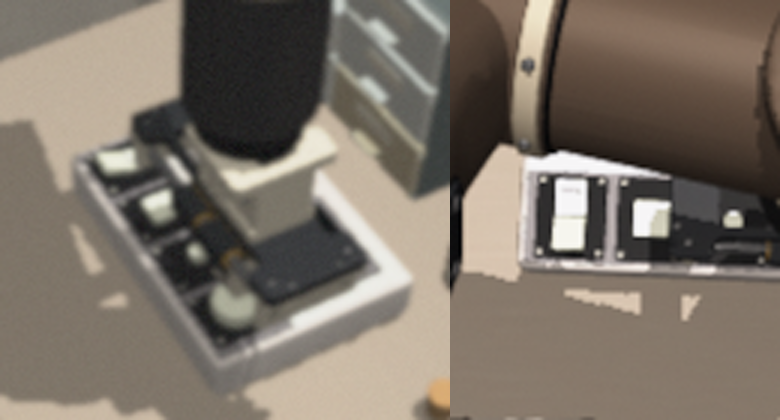

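The rocker now has its near half shaded/raised (right panel 570,232). The square key is low, and the tips are over the wide button (left panel 235,300). Now I'll press and hold.

>>> servo_tool(deltas=[0,0,-0.05,0,0,0,0,0,-0.1,0,0,0,0,0,-0.125,0,0,0,0,0,-0.145,0,0,0,0,0,-0.145,0,0,0])

```text
time: 6.72
ee_pos: [0.5139, -0.3112, 0.061]
tool_rot: [0.0, 0.719, 0.695, 0.0]
contact_force: [-6.3, 9.8, 23.4]
width: 0.0006
```

>>> servo_tool(deltas=[0,0,0,0,0,0,0,0,0,0,0,0,0,0,0,0,0,0])

```text
time: 7.1
ee_pos: [0.5139, -0.3112, 0.061]
tool_rot: [0.0, 0.719, 0.695, 0.0]
contact_force: [-6.3, 9.9, 22.4]
width: 0.0005
```

```bash
python3 - <<'E'
from h import *
p,d=snap('scene','s4');t,dt=snap('top','t4')
s=manip.sense();print(s['ee_pos'],s['contact_force'],s['tool_rot'])
for u,v in((210,188),(210,176),(236,183),(237,181),(238,183)): print(pt('top',dt,u,v).round(4))
cv2.imwrite('pics/s4c.png',np.hstack([cv2.resize(p[100:290,150:340,::-1],(400,400)),cv2.resize(t[110:260,150:300,::-1],(400,400))]))
E
```

```text
[ 0.51385349 -0.31122589  0.06097632] [-5.37999011  9.95986147 23.04678411] [4.35851709e-04 7.19180447e-01 6.94823167e-01 2.46453985e-04]
[ 0.5065 -0.1394  0.0632]
[ 0.5327 -0.1386  0.0597]
[ 0.5176 -0.1942  0.0602]
[ 0.5219 -0.1963  0.0603]
[ 0.5176 -0.1985  0.0607]
```

View pics/s4c.png

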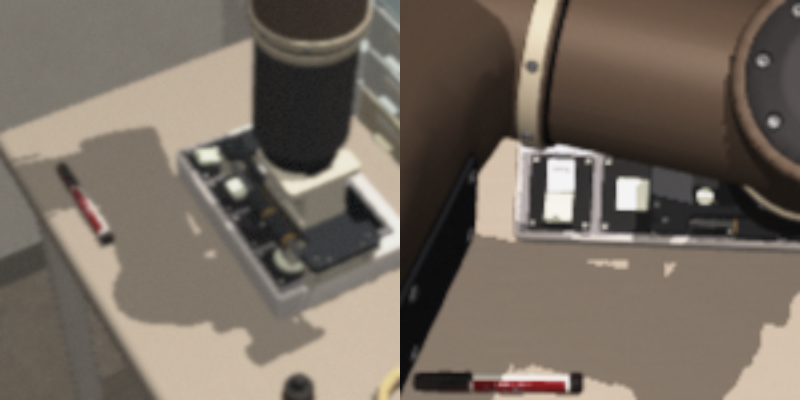

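The rocker's far half is level at 60 mm and the square key reads about 60.5 mm. The wide button is held at 61 mm with 23 N, and the marker and bottle are in place.

```bash
python3 -c "
from cell import manip
print(manip.close_job())"
```

```text
the job is handed in; nothing more can be done
None
```

I pressed the three controls in the order asked, using the closed fingertips only, and handed the job in at about 7 s while still holding the wide round button down.

| Control | Last check | Expected |
|---|---|---|
| Rocker, formerly raised half | 59.7 mm in the depth image | 60 mm (on) |
| Square key | About 60.5 mm in the depth image after release | 61 mm (fully home) |
| Wide round button | Fingertips steady at 61.0 mm, pressing with about 23 N | 61 mm (fully down) |

- **Small round button:** I didn't press it. The fingertips passed about 30 mm above it and no contact force showed.
- **Surroundings:** the marker and bottle were unmoved in the pictures. The arm hid the dish in the last view, so I couldn't check it there. It was in place earlier, and I felt no unexpected contact.
- **Forces:** the highest upward force I read was 37 N, from the fingertips on the square key's stop. No check failed or disagreed.

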